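# Leak-test the air-filter bowls

### The arm

A 6-joint arm with a two-finger parallel gripper is mounted at the origin on a cart in front of the work surface, level with it; the furniture and walls round the work are solid. World frame = base frame: x ahead of the robot, y to its left, z up, the work surface at z = 0. Lengths are in mm, angles in rad, forces in N, time in s.
With the tool pointing down it reaches from about 350 to 975 mm from the base axis. Payload 7.1 kg.
Tool frame: the origin (TCP) lies on the front face of the gripper's body, between the roots of the fingers; the fingertips stand 80 mm ahead of it and the grasp point (between the pads) lies 61 mm ahead of it (env.tips_ahead is the distance from the TCP to the fingertips, in mm); z points along the fingers, y is the line along which they close (so a half turn about z gives the same grasp; the last joint's range is limited). The gripper opens to 88 mm and grips with 3 to 60 N. Pads are 20 mm wide; open, the fingers measure 115 mm over their backs; the gripper's body (75 mm by 178 mm) begins 61 mm behind the grasp point.
Start: joints at [1.091, 0.423, 1.63, -0, 1.089, -0.019], TCP at [277.883, 559.809, 302.675] pointing down, gripper open.
Joint ranges: [-3, 3], [-0.9, 2.11], [0.09, 2.58], [-1.31, 4.45], [0.11, 2.69], [-2.54, 2.54]. Speed limits (rad/s): [2.39, 2.39, 3.01, 3.14, 3.14, 3.14].

### API

Orientations are given as a unit quaternion [x, y, z, w].
In Python, from station import env, set_gripper, viewer, workorder gives the robot as it stands. Calls block until the motion is done:
- env.reach(position, orientation): joint-space move of the TCP to a pose.
- env.move_l(position, rot=None, rate=150, f_stop=None): straight line of the TCP; rot=None keeps the orientation; rate is the mean speed in mm/s. With f_stop (N) it stops when the force on the tool has changed by that much, and returns True; else False.
- env.move_joints(angles): joint-space move.
- set_gripper(opening): finger opening in mm; the grip force is fixed at half the most; returns when the fingers have stopped.
- env.hold(seconds).
- env.ik(position, orientation): joint angles nearest the present ones, or None.
- env.read_state(): the state.
- viewer.camera(name): name is "side" or "top"; returns the picture (400x640x3 uint8, blue, green, red); there is no depth.
- viewer.camera_params(name): a dict with "fx", "fy", "cx", "cy" (pixels), "pose" (4x4, takes a point from camera to world coordinates). Camera axes: x right, y up, looking along -z (the intrinsics and any distortion apply to the point x, -y, -z); pixel columns grow to the right and rows downward; lengths in mm; the calibration is good to about 2 mm. A picture is of the moment at which its call begins. camera_params takes no time and is no camera call.
A pose or a line that the arm cannot do raises env.IKError and nothing moves.
- workorder.sign_off(): hands the job in; it is judged then, once.
The state is a dict: "time_s": time; "qpos": joint angles; "dq": joint speeds; "tau": joint torques, N m; "tool_pos": TCP position; "orientation": TCP orientation; "force": force on the tool from outside, world axes, zero at the start; "wrist_torque": the same for the moment, N m; "width": finger opening in mm; "grip_force": force on a finger pad.
Only numpy, scipy, OpenCV 4.12 (cv2) and the standard library are available. Lean on these libraries where they do the work, as an engineer would, in place of code of your own. Each camera call takes 0.05 s, during which the arm holds its last target. There are 200 camera calls.

### The job

The tray holds two or three washed air-filter bowls: lock each of them into a cup of the test stand (lugs down through the gates, push against the spring, turn clockwise to the stop, let go so that it springs up into its lock). When all are locked, press the stand's pump pedal right down to its stop and keep it down for two seconds, then let it come fully up while the bowls are still locked. Then unlock the bowls and stand them all upright back in the tray, without disturbing the other things on the table.

Things in the scene. Friction and masses are not known exactly. Their poses are not given: they have to be found in the camera images.
- bowl_1: Aluminium filter bowl standing mouth down, 104 mm tall, 66 mm over its lugs, 0.14 to 0.28 kg. Origin: centre of its flat lower rim; z up. On top a straight black wing grip along body x: 54 mm long, 16 mm thick, z = 62 to 98 mm, a 9 mm nipple above it; beside it the dome ends at z = 66 mm, so fingertips may reach down to z = 69 mm.
- bowl_2: Like bowl_1. All bowls: collar 53.6 mm across up to z = 21 mm, 58 mm above that; two bayonet lugs stand out at the +x and -x side, in line with the wing (either way round is the same), 14 mm wide, out to 33 mm from the axis, z = 3 to 9 mm.
- bowl_3: Like bowl_1. Only two or three of the bowls are present, no matter which.
- station_left (a point): Centre of the mouth of the left (+y) cup of the stand, in its rim plane 70 mm above the table. All cups: 82 mm across, lip 57 mm in bore and 7 mm thick, with two gates 20.5 mm wide for the lugs on the line 60 degrees counter-clockwise (from above) from the stand's x axis, each with a dark dot outside. Cups are 94 mm apart.
- station_middle (a point): The same for the middle cup. Inside every cup a sprung pad waits 12 mm below the rim and yields 8 mm to a hard stop (4 N at first, 10.5 N at the stop). With the bowl's origin 17 to 20 mm below this point (aim at 18.5) its lugs pass under the lip, and it turns 60 degrees clockwise from above to a hard stop, lugs and wing then along the stand's x axis.
- station_right (a point): The same for the right (-y) cup. Let go at the stop, the pad lifts the bowl's origin to 13.5 mm below this point, its lugs in notches that keep it from turning back: locked, in any cup. To free it, press it down to 18.5 mm again, turn it 60 degrees counter-clockwise from above and lift.
- test_stand: Fixed bench leak-test stand: dark base, grey manifold with three aluminium cups in a row opening upward, 290 mm long, a pump pedal on the robot's side and a gauge on a post behind the row between the left and middle cups (top 115 mm up). Origin: on the table under the middle cup; y along the row to the left, x away from the pedal, z up.
- pedal_press (a point): Where to press, with closed fingertips, straight down: on top of the pedal's rubber tread, on its middle line, 24 mm from the free edge towards the robot. The tread is 80 mm wide, hinged at its far end 100 mm behind this point and 44 mm up. This point is about 66 mm above the table when up, 34 mm at the stop, with about 2 mm level shift.
- pedal (a joint): Angle of the pump pedal in rad: 0 up (its spring returns it), 0.32 down at its hard stop. About 3.5 N at the press point starts it, 9 to 10 N hold it at the stop. The gauge needle follows it.
- parts_tray: Shallow grey open tray, fixed, 190 x 190 mm outside, 45 mm high, walls and floor 4 mm thick. Origin: centre of its underside; x and y along its sides, z up. Bowls stand on its floor, 4 mm above the origin.
- pattern_weight: Bystander: green pattern weight, 38 x 85 x 27 mm, lying on the table near the pedal. Origin: centre of its underside.
- tape_roll: Bystander: roll of tape lying flat, 72 mm across, 19 mm high, on the table at the front left. Origin: centre of its underside.

How it is judged (in metres and radians):
On the way, in this order (a step that is already met when the one before it is completed fails the run):
1. every bowl present is locked in a cup: on its axis, lugs turned to the stop and sprung up into the notches (((horizontal distance between bowl_1 and station_left below 0.004 m and z of bowl_1 in the frame of station_left between -0.0158 and -0.0105 m and angle between the x axis of bowl_1 and the x axis of test_stand, either way round below 0.14 rad) or (horizontal distance between bowl_1 and station_middle below 0.004 m and z of bowl_1 in the frame of station_middle between -0.0158 and -0.0105 m and angle between the x axis of bowl_1 and the x axis of test_stand, either way round below 0.14 rad) or (horizontal distance between bowl_1 and station_right below 0.004 m and z of bowl_1 in the frame of station_right between -0.0158 and -0.0105 m and angle between the x axis of bowl_1 and the x axis of test_stand, either way round below 0.14 rad)) and ((horizontal distance between bowl_2 and station_left below 0.004 m and z of bowl_2 in the frame of station_left between -0.0158 and -0.0105 m and angle between the x axis of bowl_2 and the x axis of test_stand, either way round below 0.14 rad) or (horizontal distance between bowl_2 and station_middle below 0.004 m and z of bowl_2 in the frame of station_middle between -0.0158 and -0.0105 m and angle between the x axis of bowl_2 and the x axis of test_stand, either way round below 0.14 rad) or (horizontal distance between bowl_2 and station_right below 0.004 m and z of bowl_2 in the frame of station_right between -0.0158 and -0.0105 m and angle between the x axis of bowl_2 and the x axis of test_stand, either way round below 0.14 rad)) and ((horizontal distance between bowl_3 and station_left below 0.004 m and z of bowl_3 in the frame of station_left between -0.0158 and -0.0105 m and angle between the x axis of bowl_3 and the x axis of test_stand, either way round below 0.14 rad) or (horizontal distance between bowl_3 and station_middle below 0.004 m and z of bowl_3 in the frame of station_middle between -0.0158 and -0.0105 m and angle between the x axis of bowl_3 and the x axis of test_stand, either way round below 0.14 rad) or (horizontal distance between bowl_3 and station_right below 0.004 m and z of bowl_3 in the frame of station_right between -0.0158 and -0.0105 m and angle between the x axis of bowl_3 and the x axis of test_stand, either way round below 0.14 rad))), for 0.2 s.
2. the pedal is kept at its stop for 1.5 s with every bowl locked (all of step 1 and value of joint pedal above 0.295 rad), for 1.5 s.
3. the pedal is let fully up with every bowl still locked (all of step 1 and value of joint pedal below 0.02 rad), for 0.1 s.
At the end, for the whole second after the job is handed in: Every bowl present stands upright (within 0.1 rad) and still on the tray's floor, its axis within 72 mm of the tray's middle along both sides; the pedal is up (below 0.02 rad) (value of joint pedal below 0.02 rad and x of bowl_1 in the frame of parts_tray between -0.072 and 0.072 m and y of bowl_1 in the frame of parts_tray between -0.072 and 0.072 m and z of bowl_1 in the frame of parts_tray between 0 and 0.01 m and angle between each of bowl_1, bowl_2, bowl_3's own z axis and vertical below 0.1 rad and linear speed of each of bowl_1, bowl_2, bowl_3 below 0.02 m/s and x of bowl_2 in the frame of parts_tray between -0.072 and 0.072 m and y of bowl_2 in the frame of parts_tray between -0.072 and 0.072 m and z of bowl_2 in the frame of parts_tray between 0 and 0.01 m and x of bowl_3 in the frame of parts_tray between -0.072 and 0.072 m and y of bowl_3 in the frame of parts_tray between -0.072 and 0.072 m and z of bowl_3 in the frame of parts_tray between 0 and 0.01 m); the robot touches nothing.
It fails at once if the pattern weight is shifted by more than 30 mm (distance of pattern_weight from where it was at the start of the episode above 0.03 m).
It fails at once if the tape roll is shifted by more than 30 mm (distance of tape_roll from where it was at the start of the episode above 0.03 m).
Of bowl_1, bowl_2, bowl_3 only 2 to 3 are there at a start; the rules pass over those that are not, and their reading is None.
At some moment in a run one of bowl_1, bowl_2, bowl_3 may be knocked a few centimetres aside while the robot is not near it.
Once in a run the grip may slacken for a moment while it holds something.
It also fails if it takes over 210 s, if anything falls off the work surface, if the arm or the gripper's body presses on something with over 40 N, if the wrist force passes 120 N, or if a joint passes its speed limit or range.

## Working session

There is one attempt and no reset: what is moved stays moved. The work goes in short steps, each a Python script; the robot and the scene stay as the last script left them, time stands still between calls to the robot, and variables do not carry over. Pictures are saved under pics/ and viewed, at most 14 in all, crops included, and the job is handed in when it is done.

```bash
ls; mkdir -p pics; python3 - <<'E'
from station import env, set_gripper, viewer, workorder
import cv2
for n in("top","side"):
    cv2.imwrite(f"pics/{n}0.png",viewer.camera(n)); p=viewer.camera_params(n); print(n,p)
s=env.read_state(); print(s)
E
```

```text
pics
top {'fx': 384.40453653294605, 'fy': 384.40453653294605, 'cx': 319.1306507208648, 'cy': 200.3204278299364, 'pose': array([[-2.75909752e-02,  9.84316505e-01, -1.74240512e-01,
         3.65167965e+02],
       [-9.99617236e-01, -2.68146377e-02,  6.80854216e-03,
        -1.20197993e+02],
       [ 2.02956421e-03,  1.74361673e-01,  9.84679586e-01,
         9.07136798e+02],
       [ 0.00000000e+00,  0.00000000e+00,  0.00000000e+00,
         1.00000000e+00]])}
side {'fx': 421.5866422064186, 'fy': 421.5866422064186, 'cx': 325.60391128162684, 'cy': 206.30739048565718, 'pose': array([[ 9.48600878e-01,  1.52183516e-01, -2.77482525e-01,
         2.00880207e+02],
       [-3.16277299e-01,  4.24888923e-01, -8.48196954e-01,
        -1.13665048e+03],
       [-1.11823434e-02,  8.92361799e-01,  4.51182197e-01,
         6.21186239e+02],
       [ 0.00000000e+00,  0.00000000e+00,  0.00000000e+00,
         1.00000000e+00]])}
{'time_s': 0.1, 'qpos': array([ 1.09101103e+00,  4.23763187e-01,  1.63061096e+00,  1.23767021e-05,
        1.08858947e+00, -1.89952817e-02]), 'dq': array([-0.00019939, -0.00059553, -0.00357282, -0.00031082, -0.00108857,
        0.00013441]), 'tau': array([ 1.79821018e-04, -5.45610881e+01, -2.74327397e+01,  6.45458023e-02,
        1.87889091e-02, -8.44137816e-06]), 'tool_pos': array([277.70105157, 559.47958133, 301.98115121]), 'orientation': array([ 2.28364857e-01,  9.73575381e-01, -6.62920428e-04, -1.74496619e-04]), 'force': array([ 0.41462134, -0.42802161, -0.85799576]), 'wrist_torque': array([-0.05391752,  0.02017139,  0.00292593]), 'grip_force': 0.0, 'width': 87.56977759217027}
```

View pics/top0.png

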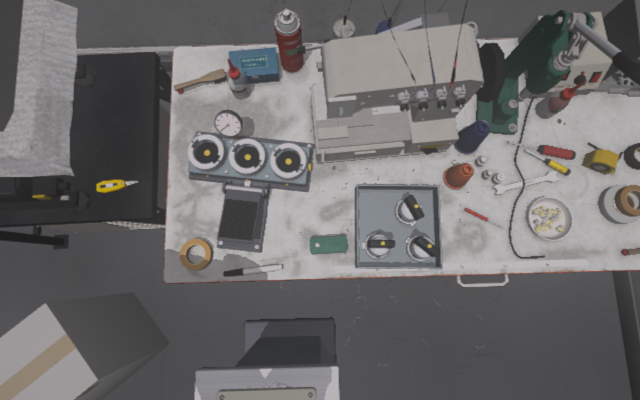

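View pics/side0.png

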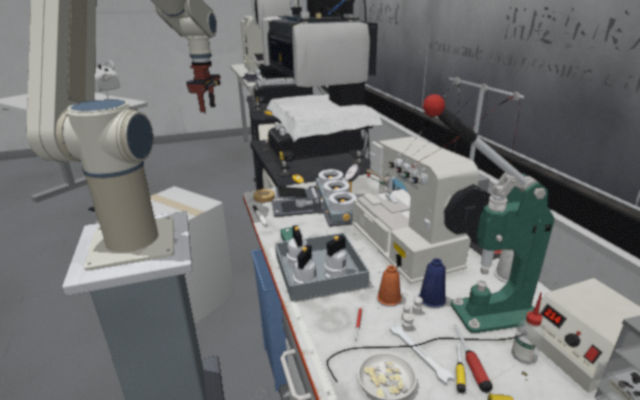

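```bash
python3 - <<'E'
import cv2,numpy as np
t=cv2.imread("pics/top0.png");s=cv2.imread("pics/side0.png")
def crop(im,x,y,w,h,k): return cv2.resize(im[y:y+h,x:x+w],None,fx=k,fy=k,interpolation=cv2.INTER_CUBIC)
cv2.imwrite("pics/ts.png",crop(t,180,105,140,100,5.5))
cv2.imwrite("pics/tt.png",crop(t,350,180,96,92,6))
cv2.imwrite("pics/sd.png",crop(s,245,155,130,145,4))
E
```

```text
(no output)
```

View pics/ts.png

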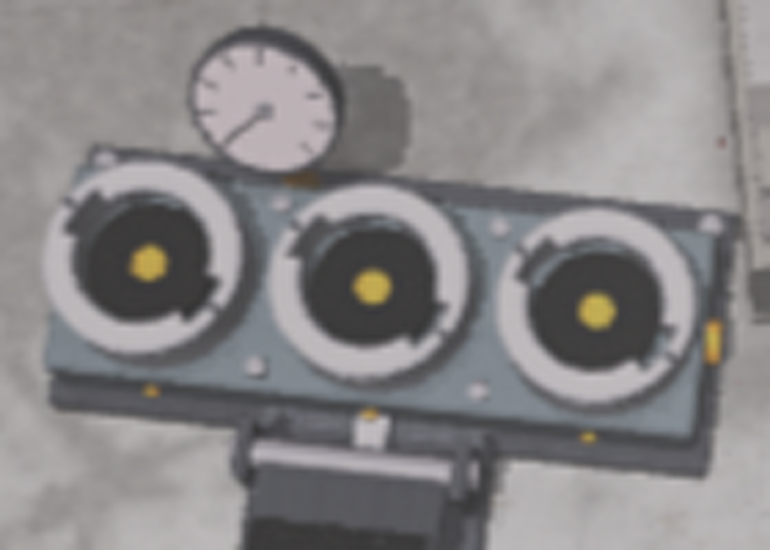

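View pics/tt.png

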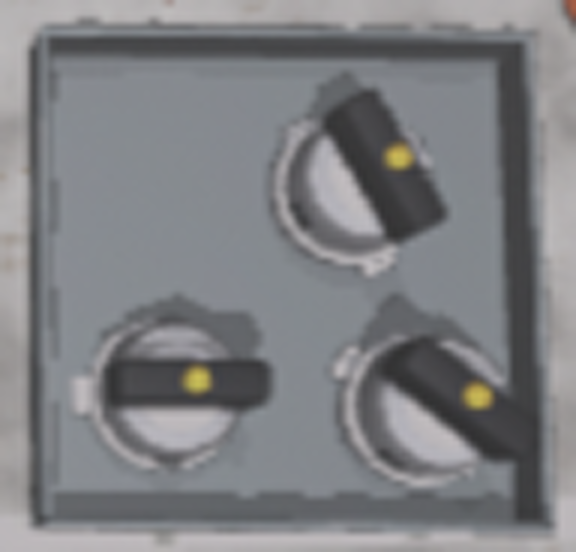

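View pics/sd.png

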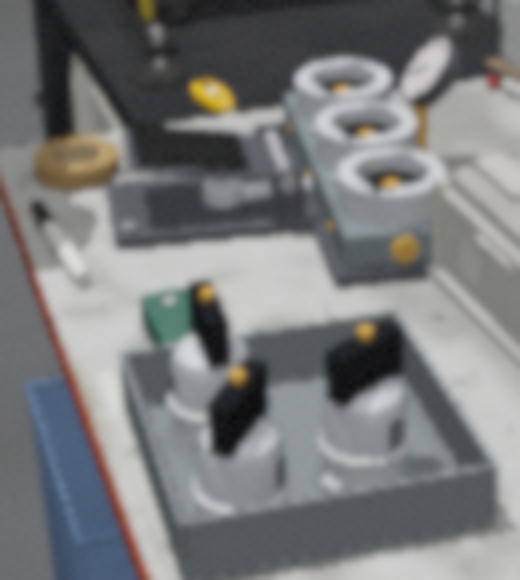

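```bash
cat > h.py <<'E'
import numpy as np, cv2
from scipy.optimize import least_squares, minimize
from station import env, set_gripper, viewer, workorder
P={n:viewer.camera_params(n) for n in("top","side")}
def proj(n,X):
    p=P[n]; T=np.linalg.inv(p["pose"]); X=np.atleast_2d(X); c=X@T[:3,:3].T+T[:3,3]
    return np.c_[p["cx"]+p["fx"]*c[:,0]/-c[:,2], p["cy"]+p["fy"]*c[:,1]/c[:,2]]
def unproj(n,uv,z):
    p=P[n]; uv=np.atleast_2d(uv); d=np.c_[(uv[:,0]-p["cx"])/p["fx"],-(uv[:,1]-p["cy"])/p["fy"],-np.ones(len(uv))]@p["pose"][:3,:3].T
    o=p["pose"][:3,3]; return o+d*((z-o[2])/d[:,2])[:,None]
def tri(ut,us):
    f=lambda X:np.r_[(proj("top",X)[0]-ut),(proj("side",X)[0]-us)]
    r=least_squares(f,[450,-150,80]); return r.x,np.abs(r.fun).max()
def yellow(im,roi=None):
    h=cv2.cvtColor(im,cv2.COLOR_BGR2HSV); m=cv2.inRange(h,(15,90,90),(35,255,255))
    n,l,st,c=cv2.connectedComponentsWithStats(m)
    r=[]
    for i in range(1,n):
        if st[i,4]<4: continue
        x,y,w,hh=st[i,:4]; x0,y0=x-2,y-2
        p=im[y0:y+hh+2,x0:x+w+2].astype(float); s=np.clip(p[...,1:].mean(2)-p[...,0]-25,0,None) # yellow weight
        g=np.mgrid[y0:y0+p.shape[0],x0:x0+p.shape[1]]
        r.append([(g[1]*s).sum()/s.sum(),(g[0]*s).sum()/s.sum(),st[i,4]])
    r=np.array(r).reshape(-1,3)
    if roi: r=r[(r[:,0]>roi[0])&(r[:,0]<roi[2])&(r[:,1]>roi[1])&(r[:,1]<roi[3])]
    return r
def wing(im,xy,z0,n="top",yaw0=None):
    """fit yaw,dx,dy of the wing box (54x16, z 62..98) to dark pixels"""
    K=8; c=proj(n,[*xy,z0+80])[0]; x0,y0=(c-20).astype(int)
    g=cv2.resize(cv2.cvtColor(im,cv2.COLOR_BGR2GRAY)[y0:y0+40,x0:x0+40],None,fx=K,fy=K,interpolation=cv2.INTER_CUBIC)
    yel=cv2.resize(im[y0:y0+40,x0:x0+40],None,fx=K,fy=K).astype(int); yel=(yel[...,2]-yel[...,0])>35
    m=(g<66)|yel
    m=m.astype(np.uint8)
    def poly(v):
        a=v[2]; R=np.array([[np.cos(a),-np.sin(a)],[np.sin(a),np.cos(a)]])
        b=np.array([[27,8],[27,-8],[-27,-8],[-27,8]])@R.T+v[:2]
        q=proj(n,np.vstack([np.c_[b,np.full(4,z0+h)] for h in(64,98)]))
        return cv2.convexHull((((q-[x0,y0]+.5)*K-.5)*16).astype(np.int32))
    def cost(v):
        s=np.zeros_like(m); cv2.fillConvexPoly(s,poly(v),1,shift=4)
        return -(s&m).sum()/((s|m).sum())
    best=min(((cost([*xy,a]),a) for a in np.arange(0,np.pi,.05)))
    r=minimize(cost,[*xy,best[1]],method="Nelder-Mead",options=dict(initial_simplex=np.array([xy[0],xy[1],best[1]])+np.array([[0,0,0],[3,0,0],[0,3,0],[0,0,.1]]),xatol=1e-3,fatol=1e-4))
    return r.x,-r.fun
E
python3 - <<'E'
from h import *
t=cv2.imread("pics/top0.png");s=cv2.imread("pics/side0.png")
yt=yellow(t,(190,140,440,260)); ys=yellow(s,(290,165,350,260)); print(yt.round(2));print(ys.round(2))
near=lambda a,p:a[np.argmin(np.hypot(*(a[:,:2]-p).T)),:2]
for a,b in [((416,206),(336.5,237.7)),((383,243.3),(296.5,228)),((429.7,246),(304.5,248.7)),((207,152.8),(330.5,177.5)),((247.6,157.2),(336.8,187.8)),((288.4,161.5),(342.8,200.5))]:
    X,e=tri(near(yt,a),near(ys,b)); print("dot",X.round(1),e.round(2), end=" ")
    if X[2]>80: print(wing(t,X[:2],4))
    else: print()
# rims: bright blobs
g=cv2.cvtColor(t,cv2.COLOR_BGR2GRAY)
big=cv2.resize(g,None,fx=8,fy=8,interpolation=cv2.INTER_CUBIC)
for c in [(207,152.8),(247.6,157.2),(288.4,161.5)]:
    for th in(150,165):
        x0,y0=int(c[0]-24)*8,int(c[1]-24)*8
        m=(big[y0:y0+384,x0:x0+384]>th).astype(np.uint8)
        m=cv2.morphologyEx(m,cv2.MORPH_OPEN,np.ones((15,15)))
        cs,_=cv2.findContours(m,cv2.RETR_EXTERNAL,cv2.CHAIN_APPROX_NONE); k=max(cs,key=cv2.contourArea)
        e=cv2.fitEllipse(cv2.convexHull(k)); uv=(np.array(e[0])+[x0,y0]+.5)/8-.5
        print("rim",th,uv.round(2),np.array(e[1])/8,unproj("top",uv,70).round(1))
E
```

```text
[[432.62 146.11  37.  ]
 [206.63 152.38  35.  ]
 [247.3  156.69  35.  ]
 [288.03 161.04  37.  ]
 [309.18 166.68  22.  ]
 [415.98 205.69  16.  ]
 [196.11 250.15 425.  ]
 [382.46 242.81  19.  ]
 [429.19 245.57  17.  ]]
[[297.45 178.51  82.  ]
 [335.65 187.31   5.  ]
 [342.04 199.91  11.  ]
 [345.78 216.59  37.  ]
 [296.06 227.85  15.  ]
 [335.97 237.52  18.  ]
 [304.22 248.5   16.  ]]
dot [ 489.8 -330.1  105.2] 0.09 (array([ 524.2974079 , -352.58747557,    1.2       ]), np.float64(-0.0))
dot [ 413.1 -254.6  105.7] 0.4 (array([ 4.02172320e+02, -2.46275137e+02,  2.40617288e-01]), np.float64(-870704430931254.1))
dot [ 405.5 -351.5  105.3] 0.0 (array([ 409.21068206, -342.61811962,    2.74627729]), np.float64(-599543164122125.1))
dot [652.2 142.7   8.6] 1.44 
dot [620.   35.   60.9] 0.24 
dot [607.4 -57.6  60.1] 0.23 
rim 150 [200.81 148.32] [32.06448746 43.34901047] [[640.1 138.6  70. ]]
rim 165 [201.78 154.7 ] [25.31371498 30.95992279] [[625.1 136.   70. ]]
rim 150 [243.84 157.93] [28.66908455 33.48973083] [[614.9  41.   70. ]]
rim 165 [242.   160.98] [20.50096893 30.08389473] [[607.9  45.1  70. ]]
rim 150 [285.1  162.36] [28.10012627 33.84220505] [[602.1 -51.8  70. ]]
rim 165 [284.41 163.81] [24.21973801 31.48725891] [[598.8 -50.2  70. ]]h.py:41: RuntimeWarning: overflow encountered in scalar negative
  return -(s&m).sum()/((s|m).sum())
```

```bash
sed -i 's|return -(s&m).sum()/((s\|m).sum())|return -float((s\&m).sum())/float((s\|m).sum())|' h.py; cat >> h.py <<'E'
def circ(im,xy,z,r,n="top",d=1.8):
    """centre of a bright disc of radius r at height z from its edge contrast"""
    g=cv2.GaussianBlur(cv2.cvtColor(im,cv2.COLOR_BGR2GRAY),(0,0),.6).astype(np.float32)
    a=np.linspace(0,2*np.pi,180,endpoint=False); u=np.c_[np.cos(a),np.sin(a)]
    def I(v,q):
        uv=proj(n,np.c_[u*q+v[:2],np.full(180,z)]).astype(np.float32); return cv2.remap(g,uv[:,:1],uv[:,1:],cv2.INTER_LINEAR)[:,0]
    f=lambda v:-np.clip(I(v,r-d)-I(v,r+d),-20,80).mean()
    s=minimize(f,xy,method="Nelder-Mead",options=dict(initial_simplex=np.array(xy)+np.array([[0,0],[5,0],[0,5]]),xatol=.01)); return s.x,-s.fun
E
python3 - <<'E'
from h import *
t=cv2.imread("pics/top0.png");s=cv2.imread("pics/side0.png")
for X in ([489.8,-330.1],[413.1,-254.6],[405.5,-351.5]):
    print(wing(t,X,4), [circ(t,X,4,29,d=2)])
for c in [(206.63,152.38),(247.3,156.69),(288.03,161.04)]:
    x=unproj("top",c,58.)[0,:2]; print("dot",x.round(1))
    for z in(66,70,74): print(z,*[ (v.round(1),round(f,1)) for v,f in (circ(t,x,z,41),circ(s,x,z,41,"side"))])
print(yellow(t,(180,180,320,215)))
E
```

```text
(array([ 4.90738793e+02, -3.29187878e+02,  4.29330473e-01]), np.float64(0.4379249948485473)) [(array([ 485.17205162, -314.01975318]), np.float64(12.689024925231934))]
(array([ 413.57517465, -252.43669032,    1.59863109]), np.float64(0.3462425080682342)) [(array([ 414.39347583, -255.85660273]), np.float64(9.08656120300293))]
(array([ 405.09309913, -351.61216539,    0.96196031]), np.float64(0.46764336179619437)) [(array([ 401.36079419, -343.15379226]), np.float64(7.895491600036621))]
dot [634.  128.7]
66 (array([634.7, 129.4]), np.float64(42.2)) (array([635.5, 136.5]), np.float64(20.0))
70 (array([633.4, 128.2]), np.float64(42.0)) (array([632.4, 127.2]), np.float64(20.6))
74 (array([632. , 127.2]), np.float64(41.5)) (array([629.7, 117.7]), np.float64(21.2))
dot [621.3  35.5]
66 (array([621.9,  36.2]), np.float64(47.3)) (array([622.5,  40.4]), np.float64(12.2))
70 (array([620.9,  35.5]), np.float64(47.4)) (array([619.6,  32.3]), np.float64(12.6))
74 (array([619.6,  34.8]), np.float64(47.2)) (array([616.9,  24.3]), np.float64(12.9))
dot [608.4 -57.6]
66 (array([609.1, -57.4]), np.float64(42.9)) (array([609.5, -52.6]), np.float64(12.3))
70 (array([608. , -57.7]), np.float64(42.6)) (array([606.6, -60.5]), np.float64(12.6))
74 (array([606.8, -57.9]), np.float64(41.9)) (array([603.8, -68.3]), np.float64(12.9))
[]
```

```bash
python3 - <<'E'
s=open('h.py').read()
s=s.replace("    m=m.astype(np.uint8)\n","    m=m.astype(np.uint8)\n    m=cv2.morphologyEx(m,cv2.MORPH_OPEN,np.ones((21,21),np.uint8)); q=proj(n,[*xy,z0+98])[0]; L=cv2.connectedComponents(m)[1]; iy,ix=((q[::-1]-[y0,x0]+.5)*K).astype(int); m=(L==L[iy,ix]).astype(np.uint8)\n")
s=s.replace("(g<66)","(g<TH)").replace("P={n","TH=60\nP={n").replace("return r.x,-r.fun","if DBG: o=cv2.resize(im[y0:y0+40,x0:x0+40],None,fx=K,fy=K); o[m>0,2]=255; cv2.polylines(o,[poly(r.x)//16],True,(0,255,0),1); DBG.append(o)\n    return r.x,-r.fun").replace("TH=60","TH=60; DBG=[]")
open('h.py','w').write(s)
import h; from h import *
t=cv2.imread("pics/top0.png")
h.DBG.append(np.zeros((320,5,3),np.uint8))
for h.TH in(54,62,70):
  for X in ([489.8,-330.1],[413.1,-254.6],[405.5,-351.5]):
    print(h.TH,wing(t,X,4))
cv2.imwrite("pics/w.png",cv2.resize(np.vstack([np.hstack(h.DBG[1+3*i:4+3*i]) for i in(0,1)]),(750,500)))
E
```

```text
54 (array([ 491.41645809, -329.70479962,    2.11240897]), np.float64(0.06407644207124288))
54 (array([ 409.97643976, -251.67871784,    1.93451871]), np.float64(0.07142857142857142))
54 (array([ 404.31133068, -329.94112944,    1.75781419]), np.float64(0.07945516458569807))
62 (array([ 491.41645809, -329.70479962,    2.11240897]), np.float64(0.06407644207124288))
62 (array([ 409.97643976, -251.67871784,    1.93451871]), np.float64(0.07142857142857142))
62 (array([ 404.31133068, -329.94112944,    1.75781419]), np.float64(0.07945516458569807))
70 (array([ 491.41645809, -329.70479962,    2.11240897]), np.float64(0.06407644207124288))
70 (array([ 409.97643976, -251.67871784,    1.93451871]), np.float64(0.07142857142857142))
70 (array([ 404.31133068, -329.94112944,    1.75781419]), np.float64(0.07945516458569807))
```

View pics/w.png

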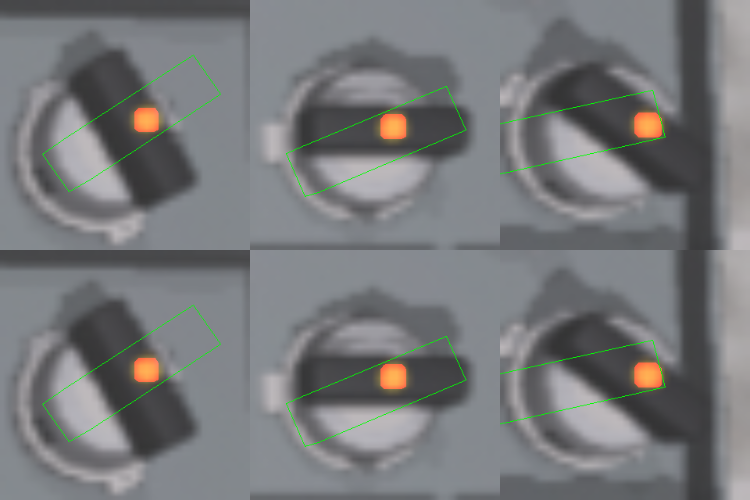

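```bash
python3 - <<'E'
s=open('h.py').read()
a=s.index("    m=(g<TH)"); b=s.index("    def poly(v)")
s=s[:a]+"    g=np.minimum(g,110).astype(float)\n"+s[b:]
a=s.index("    def cost(v)"); b=s.index("    best=")
s=s[:a]+'''    def cost(v):
        s=np.zeros(g.shape,np.uint8); cv2.fillConvexPoly(s,poly(v),1,shift=4)
        o=cv2.dilate(s,np.ones((9,9)))-s
        return g[(s>0)&~yel].mean()-g[(o>0)&~yel].mean()
'''+s[b:]
s=s.replace("o[m>0,2]=255; ","")
open('h.py','w').write(s)
import h; from h import *
t=cv2.imread("pics/top0.png")
h.DBG.append(0)
for X in ([489.8,-330.1],[413.1,-254.6],[405.5,-351.5]): print(wing(t,X,4))
cv2.imwrite("pics/w2.png",np.hstack(h.DBG[1:])[:,:800*2][::2,::2])
cv2.imwrite("pics/ped.png",cv2.resize(t[170:285,180:350],None,fx=4.5,fy=4.5,interpolation=cv2.INTER_CUBIC))
E
```

```text
(array([ 4.89835508e+02, -3.29301958e+02,  4.73623166e-01]), np.float64(36.12781812351304))
(array([ 413.91618698, -253.60783852,    1.52456783]), np.float64(33.169820964541216))
(array([ 406.44663164, -350.0181943 ,    0.88645329]), np.float64(30.448477659496035))
```

View pics/w2.png

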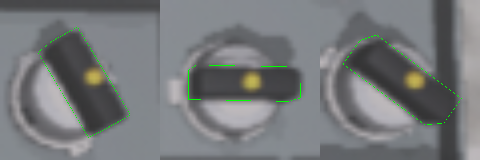

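View pics/ped.png

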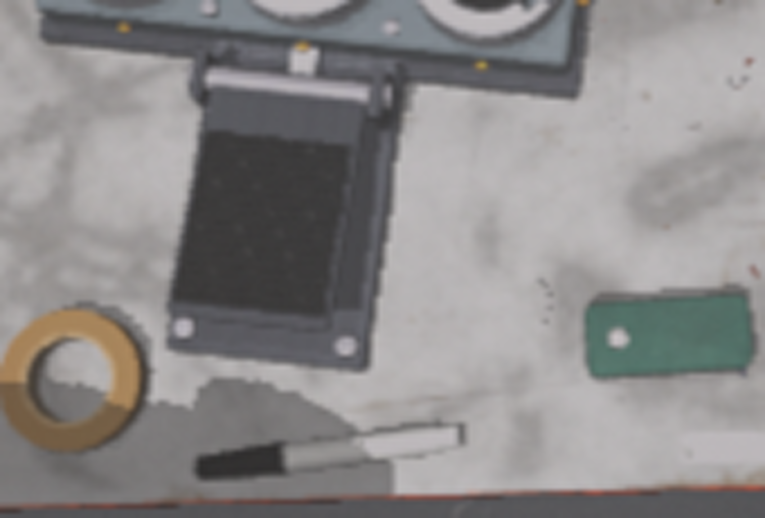

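```bash
cat >> h.py <<'E'
CUP={"L":np.array([633.5,128.3]),"M":np.array([621.,35.4]),"R":np.array([608.1,-57.7])}
YS=-0.1357; GRIP=151.
q=lambda psi:[np.cos(psi/2),np.sin(psi/2),0,0]
def st(msg=""):
    s=env.read_state(); print(msg,"t",round(s["time_s"],1),s["tool_pos"].round(1),"F",s["force"].round(1),"w",round(s["width"],1)); return s
def line(xy,z,psi=None,rate=150,f=None): return env.move_l([*xy,z],None if psi is None else q(psi),rate,f)
def pick(xy,z0,psi,up=330,gap=50):
    set_gripper(gap); env.reach([*xy,z0+GRIP+60],q(psi))
    hit=line(xy,z0+GRIP,rate=100,f=12); st("at grasp hit=%s"%hit)
    if hit: return False
    set_gripper(0); st("gripped")
    return True
def insert(xy,psi,offs=None):
    """lower held bowl from above the rim through the gates to 18.5 below"""
    offs=offs or [(0,0)]+[(1.7*np.cos(a),1.7*np.sin(a)) for a in np.arange(0,6.2,np.pi/4)]
    for o in offs:
        c=np.array(xy)+o
        line(c,76+GRIP,psi,rate=120)
        line(c,60+GRIP,rate=35,f=9); s=st("try %s"%np.round(o,1))
        if s["tool_pos"][2]<61.5+GRIP:
            hit=line(c,51.5+GRIP,rate=35,f=22); s=st("down hit=%s"%hit)
            if s["tool_pos"][2]<53.5+GRIP: return c
    return None
E
python3 - <<'E'
from h import *
pick([413.5,-254.],4,1.525)
line([413.5,-254],330,rate=200); st("lift")
g=YS+np.pi/3
env.reach([*CUP["L"],330],q(g)); st("above")
cv2.imwrite("pics/a_side.png",viewer.camera("side"));cv2.imwrite("pics/a_top.png",viewer.camera("top"))
print(insert(CUP["L"],g))
E
```

```text
at grasp hit=False t 4.5 [ 413.7 -254.1  155.2] F [ 0.7 -1.1  0.2] w 50.0
gripped t 5.1 [ 413.5 -254.   155.1] F [-1.8  0.   2. ] w 15.7
lift t 6.2 [ 412.9 -253.6  328.9] F [ 0.9  0.2 -1.4] w 15.6
above t 7.8 [633.3 127.4 329.7] F [-0.5  0.  -1.8] w 15.9
try [0 0] t 9.5 [633.5 128.3 210.8] F [-0.1 -0.1 -1.5] w 16.4
down hit=False t 9.9 [634.1 128.5 203.3] F [-1.   0.5  6.2] w 15.4
[633.5 128.3]
```

```bash
cat >> h.py <<'E'
def turn(c,a,b,z=51.0,n=6):
    for p in np.linspace(a,b,n+1)[1:]:
        line(c,z+GRIP,p,rate=60); s=env.read_state()
        print(round(p,2),s["tool_pos"].round(1),s["force"].round(1),"Mz",s["wrist_torque"][2].round(2),round(s["time_s"],1))
E
python3 - <<'E'
from h import *
c=CUP["L"]; g=YS+np.pi/3
line(c,51+GRIP,g,rate=30); st("pressed")
turn(c,g,YS-.02)
E
```

```text
pressed t 10.1 [634.1 128.5 203. ] F [-1.8 -0.4  6.2] w 15.8
0.73 [634.4 128.4 203.1] [-0.1 -0.4  6.8] Mz -0.09 10.5
0.56 [634.5 128.4 203.2] [ 0.1 -0.9  6.6] Mz -0.05 10.8
0.38 [634.6 128.4 203.3] [-0.4 -0.5  6.7] Mz 0.0 11.1
0.2 [634.6 128.3 203.2] [ 0.5 -0.4  6.8] Mz -0.03 11.4
0.02 [634.6 128.3 203.2] [-0.2 -0.4  7.6] Mz -0.08 11.8
-0.16 [634.4 127.7 203.2] [-0.  -3.2  7.5] Mz 0.05 12.1
```

```bash
cat >> h.py <<'E'
def look():
    t,s=viewer.camera("top"),viewer.camera("side"); return t,s
def bowls(im,zs=(4,)):
    """yellow nipples in the top picture -> (x,y,yaw) of bowls in tray / locked in cups"""
    out=[]
    for u in yellow(im,(345,175,450,275)):
        if u[2]>30: continue
        x=unproj("top",u[:2],4+101.5)[0,:2]; out.append(("tray",x.round(1),wing(im,x,4)[0][2].round(3)))
    for k,c in CUP.items():
        best=[]
        for u in yellow(im,(190,120,325,185)):
            x=unproj("top",u[:2],56.5+101.5)[0,:2]
            if np.hypot(*(x-c))<12 and u[2]<60: out.append((k,(x-c).round(1),(wing(im,x,56.5)[0][2]-YS).round(3),u[2]))
    return out
E
python3 - <<'E'
from h import *
c=CUP["L"]
set_gripper(50); st("open"); line(c,330,rate=200)
env.reach([500,-150,330],q(.6)); st()
env.reach([450,150,380],q(.6))
t,s=look(); cv2.imwrite("pics/b_top.png",t);cv2.imwrite("pics/b_side.png",s)
print(bowls(t)); print(yellow(t,(190,120,450,275)).round(1))
cv2.imwrite("pics/b.png",np.hstack([t[100:280,180:450],s[150:330,240:440]]))
E
```

```text
open t 12.8 [633.3 128.2 201.7] F [-0.3  0.2  0.6] w 50.2
 t 14.8 [ 500.2 -149.7  329.4] F [ 1.  -0.1  1.4] w 49.9
[('tray', array([ 489.9, -330.1]), np.float64(0.483)), ('tray', array([ 405.4, -351.5]), np.float64(0.887)), ('L', array([0.8, 0.8]), np.float64(3.142), np.float64(20.0))]
[[192.4 137.7  20. ]
 [432.4 146.1  41. ]
 [247.3 156.7  35. ]
 [288.  161.   37. ]
 [309.2 166.7  22. ]
 [207.1 175.7   4. ]
 [416.  205.7  15. ]
 [194.7 253.6 443. ]
 [429.2 245.6  17. ]]
```

View pics/b.png

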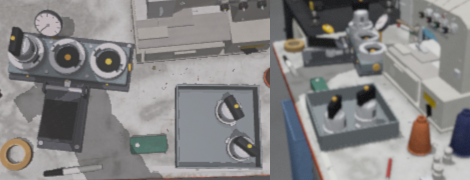

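```bash
cat >> h.py <<'E'
def lock(xy,yaw,k):
    if not pick(xy,4,yaw): raise SystemExit("pick hit")
    line(xy,330,rate=200); g=YS+np.pi/3
    s=st("lift")
    if s["width"]<13: raise SystemExit("lost")
    env.reach([*CUP[k],270],q(g))
    c=insert(CUP[k],g)
    if c is None: raise SystemExit("no insert")
    turn(c,g,YS-.02)
    set_gripper(50); line(c,330,rate=200)
    env.reach([450,150,380],q(.6))
E
python3 - <<'E'
from h import *
lock([489.9,-330],.475,"M")
t,s=look(); cv2.imwrite("pics/c_top.png",t);cv2.imwrite("pics/c_side.png",s)
b=bowls(t); print(b)
E
```

```text
at grasp hit=False t 18.9 [ 490.2 -330.1  155.2] F [ 0.2 -0.4 -0.4] w 49.7
gripped t 19.5 [ 490.  -330.1  155.2] F [-0.2 -0.4  0.9] w 15.7
lift t 20.5 [ 489.3 -329.5  328.7] F [ 0.8 -1.  -3.3] w 16.0
try [0 0] t 23.1 [621.   35.4 210.9] F [-0.5  0.6 -1.6] w 15.3
down hit=False t 23.5 [621.7  35.5 203.3] F [ 0.3 -0.7  6.2] w 16.1
0.73 [621.8  35.4 203. ] [-0.4 -1.2  5.8] Mz -0.06 23.8
0.56 [621.8  35.4 203. ] [ 0.5 -0.6  6.2] Mz -0.06 24.1
0.38 [621.8  35.3 203.1] [-0.7  0.2  6.1] Mz -0.09 24.4
0.2 [621.8  35.3 203.1] [-0.3 -1.1  6.5] Mz -0.06 24.8
0.02 [621.9  35.4 203.1] [-0.2 -0.4  5.7] Mz -0.08 25.1
-0.16 [621.6  34.8 203. ] [-1.4 -2.5  6.9] Mz 0.02 25.4
[('tray', array([ 405.4, -351.5]), np.float64(0.886)), ('L', array([0.8, 0.8]), np.float64(3.147), np.float64(20.0)), ('M', array([0.7, 0.4]), np.float64(3.128), np.float64(18.0))]
```

```bash
python3 - <<'E'
from h import *
lock([405.6,-351.2],.886,"R")
env.reach([350,-350,400],q(0))
t,s=look(); cv2.imwrite("pics/d_top.png",t);cv2.imwrite("pics/d_side.png",s)
print(bowls(t)); print(yellow(t,(185,115,325,185)).round(1)); print(yellow(s,(290,130,380,230)).round(1))
e=lambda px:np.array(px)/4.5+[180,170]
for z in(64,68,71): print(z,unproj("top",[e((250,317)),e((170,310)),e((328,325)),e((252,309))],z).round(1).tolist())
print(unproj("top",e((287,85)),44), unproj("top",[e((208,131)),e((352,147))],50))
E
```

```text
at grasp hit=False t 30.8 [ 405.9 -351.3  155.2] F [-0.9  0.2  0.1] w 50.1
gripped t 31.4 [ 405.7 -351.3  155.2] F [-0.6  0.2  2.8] w 15.5
lift t 32.4 [ 405.1 -350.7  328.7] F [ 0.2 -0.1 -2.1] w 16.0
try [0 0] t 34.9 [608.1 -57.7 210.9] F [ 0.4  0.6 -2.4] w 16.0
down hit=False t 35.3 [608.7 -57.7 203.2] F [0.3 0.5 6.4] w 15.8
0.73 [609.  -57.8 203. ] [-0.4 -0.3  7.1] Mz -0.11 35.6
0.56 [609.1 -57.9 203.1] [-1.   0.1  6.3] Mz -0.1 35.9
0.38 [609.1 -57.9 203.1] [-0.1  0.4  6.5] Mz -0.09 36.3
0.2 [609.1 -57.9 203.1] [-0.9 -0.4  5.8] Mz -0.09 36.6
0.02 [609.1 -57.9 203.1] [ 0.5 -0.8  6.1] Mz -0.1 36.9
-0.16 [608.8 -58.4 203. ] [-1.  -3.   6.8] Mz 0.02 37.2
[('L', array([0.8, 0.8]), np.float64(3.151), np.float64(19.0)), ('M', array([0.9, 0.5]), np.float64(3.151), np.float64(19.0)), ('R', array([0.8, 0.3]), np.float64(3.156), np.float64(18.0))]
[[192.4 137.7  19. ]
 [238.1 142.3  19. ]
 [284.1 147.3  18. ]
 [309.2 166.7  22. ]
 [207.1 175.8   4. ]]
[[330.3 149.1  11. ]
 [335.9 158.7  10. ]
 [342.6 169.6  14. ]
 [297.4 178.5  81. ]
 [345.8 216.6  36. ]]
64 [[430.3, 59.1, 64.0], [434.8, 98.0, 64.0], [425.4, 21.2, 64.0], [434.1, 58.1, 64.0]]
68 [[430.0, 58.2, 68.0], [434.4, 96.9, 68.0], [425.1, 20.5, 68.0], [433.8, 57.3, 68.0]]
71 [[429.8, 57.6, 71.0], [434.2, 96.1, 71.0], [424.9, 20.0, 71.0], [433.6, 56.7, 71.0]]
[[549.19570222  45.70452206  44.        ]] [[525.34936142  84.12184323  50.        ]
 [515.20426682  11.70474372  50.        ]]
```

```bash
python3 - <<'E'
from h import *
for a,b in (((192.4,137.7),(330.3,149.1)),((238.1,142.3),(335.9,158.7)),((284.1,147.3),(342.6,169.6))): print(tri(a,b))
set_gripper(0)
d=169; c=np.array([621-.9908*d,35.4+.1353*d])
env.reach([*c,180],q(YS)); st()
print(line(c,116,rate=30,f=16)); st("a")
if env.read_state()["tool_pos"][2]<122:
    print(line(c,109,rate=20,f=9)); st("b")
    env.hold(1); t=viewer.camera("top"); cv2.imwrite("pics/e_top.png",t); st("c"); env.hold(1.5); st("d")
    print(bowls(t))
    line(c,160,rate=40); env.hold(.3); st("up")
E
```

```text
(array([634.12193211, 129.0457871 , 158.02979696]), np.float64(0.06502804033601706))
(array([621.34274261,  35.92871201, 158.52209468]), np.float64(0.2961946328885574))
(array([608.36766224, -57.36972037, 158.68905156]), np.float64(0.16568222186646153))
 t 44.3 [454.1  57.8 180.4] F [ 0.3 -0.4  0.5] w 0.6
False
a t 46.6 [452.2  58.4 115.9] F [-5.2  0.9 11. ] w 0.6
True
b t 46.8 [452.1  58.4 115.5] F [-3.3  0.6 15.5] w 0.6
c t 47.9 [452.1  58.4 115.6] F [-2.5  0.5 12.5] w 0.7
d t 49.4 [452.1  58.4 115.6] F [-3.1 -0.3 13. ] w 0.5
[('L', array([0.8, 0.8]), np.float64(3.135), np.float64(19.0)), ('M', array([0.8, 0.5]), np.float64(3.146), np.float64(18.0)), ('R', array([0.8, 0.3]), np.float64(3.152), np.float64(19.0))]
up t 50.9 [453.5  58.3 159.9] F [ 0.3 -0.2 -0.4] w 0.7
```

```bash
python3 - <<'E'
from h import *
d=169; c=np.array([621-.9908*d,35.4+.1353*d])
line(c,116,rate=40,f=22); st("a")
line(c,100,rate=15,f=14); st("b"); env.hold(2.2); st("d")
t=viewer.camera("top")
line(c,160,rate=40); env.hold(.5); st("up"); env.reach([350,-350,400],q(0)); u=viewer.camera("top")
print(bowls(u))
cv2.imwrite("pics/f.png",cv2.resize(np.hstack([t[100:260,180:300],u[100:260,180:300]]),None,fx=3,fy=3,interpolation=cv2.INTER_CUBIC))
E
```

```text
a t 52.2 [452.3  58.4 115.7] F [-5.1  1.6 10.7] w 0.4
b t 52.5 [452.2  58.5 115.5] F [-4.   0.3 15.5] w 0.4
d t 54.7 [452.2  58.5 115.6] F [-3.4  0.8 13.8] w 0.8
up t 56.5 [453.6  58.3 160. ] F [ 1.1 -0.7 -0.2] w 0.4
[('L', array([0.8, 0.8]), np.float64(3.155), np.float64(19.0)), ('M', array([0.9, 0.5]), np.float64(3.15), np.float64(19.0)), ('R', array([0.8, 0.3]), np.float64(3.155), np.float64(19.0))]
```

View pics/f.png

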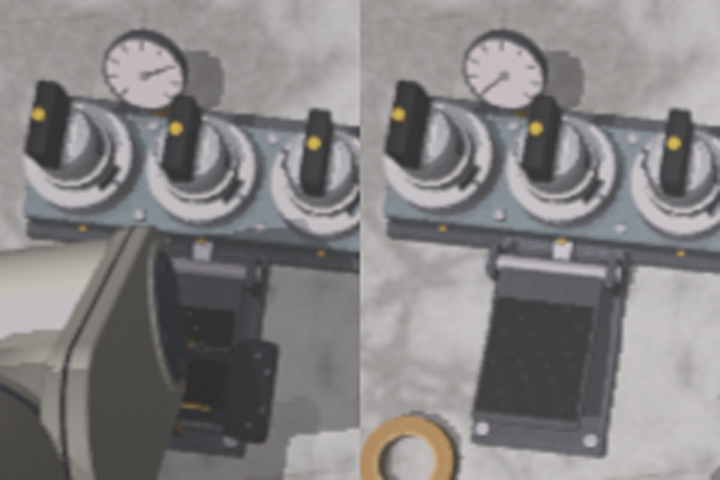

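```bash
cat >> h.py <<'E'
def unlock(k,xy,yaw):
    c=CUP[k]+[.4,.4]; g=YS+np.pi/3
    env.reach([*c,270],q(YS))
    if not pick(c,56.5,YS): raise SystemExit("hit")
    line(c,51+GRIP,rate=30); st("pressed")
    turn(c,YS,g+.02)
    hit=line(c,76+GRIP,rate=40,f=14); s=st("out hit=%s"%hit)
    if hit: raise SystemExit("stuck")
    line(c,300,rate=200)
    env.reach([*xy,300],q(yaw)); line(xy,30+GRIP,rate=150)
    hit=line(xy,3.5+GRIP,rate=40,f=7); s=st("placed hit=%s"%hit)
    if s["width"]<13: raise SystemExit("lost")
    set_gripper(50); line(xy,300,rate=200)
E
python3 - <<'E'
from h import *
unlock("R",[490,-330],.475)
env.reach([350,-100,400],q(0)); t,s=look(); print(bowls(t)); cv2.imwrite("pics/g_top.png",t)
E
```

```text
at grasp hit=False t 61.8 [608.8 -57.3 207.7] F [-0.1  0.5  0.5] w 50.1
gripped t 62.4 [608.6 -57.6 207.8] F [-0.4 -1.8  2.3] w 15.8
pressed t 62.7 [608.7 -57.7 202.4] F [-2.4 -3.5  6.3] w 16.0
0.04 [609.2 -57.2 202.8] [-0.7  0.7  7. ] Mz 0.03 63.1
0.22 [609.2 -57.2 202.8] [-0.8 -0.9  6.3] Mz 0.05 63.4
0.4 [609.3 -57.1 202.8] [ 1. -0.  7.] Mz 0.03 63.7
0.58 [609.1 -57.1 202.8] [-0.5 -0.8  7. ] Mz 0.05 64.0
0.75 [609.2 -57.2 202.8] [ 0.7 -0.7  7.1] Mz 0.04 64.4
0.93 [609.2 -57.1 202.8] [1.  0.5 6.1] Mz 0.11 64.7
out hit=False t 65.5 [608.3 -57.3 226.7] F [-1.   0.2 -2.5] w 16.0
placed hit=True t 68.7 [ 489.7 -330.   155.2] F [-0.1 -0.1  4.4] w 16.1
[('tray', array([ 489.7, -329.3]), np.float64(0.474)), ('L', array([0.9, 0.8]), np.float64(3.136), np.float64(16.0)), ('M', array([0.8, 0.5]), np.float64(3.14), np.float64(19.0))]
```

```bash
python3 - <<'E'
from h import *
unlock("M",[406,-350.5],.886)
env.reach([350,-100,400],q(0)); t,s=look(); print(bowls(t)); cv2.imwrite("pics/i_top.png",t)
E
```

```text
at grasp hit=False t 73.9 [621.7  35.8 207.7] F [ 0.5 -0.1  0.4] w 49.6
gripped t 74.6 [621.5  35.5 207.8] F [-0.3 -3.2  1.7] w 16.2
pressed t 74.9 [621.6  35.5 202.4] F [-1.  -3.4  5.4] w 16.1
0.04 [622.1  36.  202.8] [ 0.4 -0.5  6. ] Mz 0.07 75.2
0.22 [622.   36.  202.8] [-0.3 -0.2  5.7] Mz 0.1 75.5
0.4 [622.1  36.1 202.8] [-0.8  0.4  6.7] Mz 0.06 75.9
0.58 [622.   36.1 202.8] [-0.4 -0.4  6.6] Mz 0.05 76.2
0.75 [622.   36.  202.8] [-0.6 -0.6  6.5] Mz 0.06 76.5
0.93 [622.1  36.1 202.8] [-0.  -0.5  7.1] Mz 0.06 76.8
out hit=False t 77.6 [621.1  35.8 226.7] F [-0.1  0.3 -1.7] w 15.7
placed hit=True t 81.3 [ 405.8 -350.4  155.2] F [0.5 0.1 5.6] w 15.8
[('tray', array([ 489.6, -329.3]), np.float64(0.474)), ('tray', array([ 405.7, -350.5]), np.float64(0.894)), ('L', array([0.8, 0.8]), np.float64(3.125), np.float64(16.0))]
```

```bash
python3 - <<'E'
from h import *
unlock("L",[413.5,-254],1.525)
env.reach([350,150,400],q(0)); env.hold(1); t,s=look(); print(bowls(t)); st()
cv2.imwrite("pics/j.png",np.hstack([t[100:280,180:450],s[150:330,240:440]]))
E
```

```text
at grasp hit=False t 86.9 [634.2 128.8 207.7] F [-0.3 -0.8  0.6] w 50.1
gripped t 87.5 [634.  128.5 207.8] F [-0.7 -1.8  3.2] w 16.0
pressed t 87.8 [634.1 128.4 202.5] F [-2.  -3.   6.4] w 15.6
0.04 [634.7 128.9 203. ] [-0.6 -1.2  6.2] Mz 0.07 88.1
0.22 [634.7 129.  203.1] [-1.1 -0.7  6.8] Mz 0.06 88.5
0.4 [634.7 129.1 203.1] [-0.8  0.3  7.3] Mz 0.03 88.8
0.58 [634.6 129.1 203. ] [-0.8 -0.4  8.8] Mz 0.06 89.1
0.75 [634.6 129.  203. ] [-0.4 -0.4  6.9] Mz 0.08 89.4
0.93 [634.7 129.1 203.1] [-0.6  0.4  6.6] Mz 0.05 89.8
out hit=False t 90.5 [633.7 128.6 226.7] F [-0.1 -0.5 -1.5] w 15.6
placed hit=True t 94.2 [ 413.4 -253.9  155.2] F [-0.5  0.2  4.2] w 15.7
[('tray', array([ 489.6, -329.3]), np.float64(0.474)), ('tray', array([ 414.2, -253.8]), np.float64(1.505)), ('tray', array([ 405.7, -350.5]), np.float64(0.9))]
 t 99.0 [350. 150. 400.] F [-0.3 -0.  -0.4] w 49.9
```

View pics/j.png

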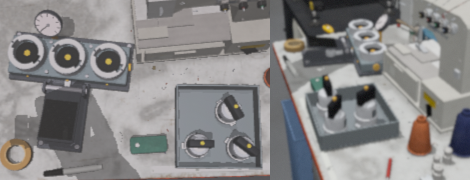

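```bash
python3 - <<'E'
from h import *
k=unproj("top",np.array([(36,36),(533,33),(549,524),(36,524)])/6+[350,180],45)[:,:2]; print(k.round(0)); c=k.mean(0); u=(k[3]-k[0]); u/=np.hypot(*u)
B=np.array([[489.6,-329.3],[414.2,-253.8],[405.7,-350.5]])-c; a=np.c_[B@u,B@[-u[1],u[0]]]; print(c,a.round(1))
if np.abs(a).max()<68: print(workorder.sign_off())
E
```

```text
[[ 549. -212.]
 [ 545. -402.]
 [ 360. -392.]
 [ 365. -203.]]
[ 454.66237767 -302.30393068] [[-36.1  25.4]
 [ 42.6 -46.7]
 [ 46.8  50.3]]
the job is handed in; nothing more can be done
None
```

I locked all three bowls in the test stand, pressed the pedal to its stop twice for about two seconds each and let it come fully up, then stood all three bowls upright back in the tray and handed the job in; the sign-off gave no verdict.

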